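# Lock the art-room paper trimmer with its R-clip

## Task

Make the paper trimmer safe before the class comes in: first lower its cutter arm all the way down, so that the yellow lock plate drops round the steel stud, then push the straight leg of the red-gripped R-clip through the cross hole of the stud, lying flat, until its bow springs over the stud, and let go. Leave the glue, the tape, the paint pot and the card block where they are.

Things in the scene. Friction and masses are not known exactly. Their poses are not given: they have to be found in the camera images.
- trimmer: Paper trimmer fixed to the table: grey baseboard 300 (x) x 240 (y) mm, top 30 mm up, green field. Origin: centre of underside, at table height. x points from the cutter arm's handle end to its hinge end; the arm runs along x outside the -y edge. Steel stud, 25 mm thick, top 76 mm up, at x -100, y -95. Hinge block 75 mm high at x 135, y -105; fence 40 mm high at x 115.
- hole (a point): Centre of the stud's cross hole, on the stud axis, 60 mm above the table. Axes as the trimmer's. The hole, 9 mm wide and 9 mm high with rounded mouths, goes right through level along y (square to the cutter arm); the clip may enter from either side. The stud reaches 12.5 mm out from this point.
- cutter_arm (a joint): Cutter arm angle, rad: 0 = fully down on its stop, larger = raised; starts at 0.45 to 0.85. Friction holds it where it is left; about 2 N down on the handle moves it. Blue bar 14 mm wide, top 54.5 mm up when down. Its yellow lock plate, 60 (x) x 80 (y) x 8 mm, has a 34 mm window that drops round the stud; top then 54.5 mm up, 3 mm below an inserted clip.
- handle_top (a point): Top of the black round handle of the cutter arm (26 mm thick, 85 mm long, along the arm), mid-length; the hinge axis runs along the trimmer's y through its point x 130, y -135, z 40 mm; this point is 330 mm from it along the arm and 13 mm above the line through the hinge. Moves with the arm; 53 mm above the table when down. Push down here.
- clip: Loose R-clip lying flat, 60 g. Red grip 32 (x) x 18 (y) x 16 (z) mm; straight steel leg, 5 mm thick, along +x to 72 mm from the origin, centre 2.5 mm above the underside; springy 5 mm wire bow on the leg's +y side: 16.5 mm off the leg at x 30 (arch), 8.5 at x 44 (neck), flaring to 15.5 at x 54. Origin: centre of the grip's underside; z up. Pinch the 18 mm sides.
- clip_tip (a point): Free end of the clip's straight leg, 72 mm from the clip's origin along its x, 2.5 mm above its underside; axes as the clip's.
- clip_seat (a point): Point on the leg's centre line beside the middle of the bow's arch: 30 mm from the clip's origin along x, 2.5 mm above its underside; axes as the clip's. At the hole's centre when the clip is home; the grip's front face then stands 2 mm off the stud, which stops it going further.
- bow (a joint): Spring hinge of the clip's bow, rad: 0 = relaxed, larger = forced away from the leg. It opens by about 0.1 while the neck rides over the stud (about 5 to 15 N of push) and falls back to 0 as the clip comes home with the stud inside the arch.
- glue: Loose white glue bottle, 44 mm in diameter, 100 mm high, blue label, orange cap; origin at the centre of its base. To be left alone.
- tape: Loose roll of green tape lying flat, 90 mm across, 24 mm high; origin at the centre of its underside. To be left alone.
- paint_pot: Loose white ceramic paint bowl, 76 mm across the rim, 50 mm high; origin at the centre of its underside. To be left alone.
- card_block: Loose block of black cards 100 x 70 x 20 mm; origin at the centre of its underside. To be left alone.
Things that resemble listed ones, but are neither listed nor needed, are in the scene too. Of the things that look like the clip, take the one that is farthest to the robot's left at the start.

How it is judged (in metres and radians):
On the way, in this order (a step that is already met when the one before it is completed fails the run):
1. the cutter arm is fully down (value of joint cutter_arm below 0.035 rad), for 0.2 s.
2. the clip's leg is through the stud and its bow has sprung over it, the arm still down (value of joint cutter_arm below 0.035 rad and distance between clip_seat and hole below 0.007 m and angle between the x axis of clip and the y axis of hole, either way round below 0.25 rad and angle between the z axis of clip and the z axis of hole, either way round below 0.35 rad and value of joint bow below 0.05 rad), for 0.2 s.
At the end, for the whole second after the job is handed in: The cutter arm is down (joint below 0.035 rad); the clip is home in the stud: its seat point within 7 mm of the hole's centre, its leg along the hole within 0.25 rad, lying flat within 0.35 rad, its bow sprung back (below 0.05 rad); the clip is released and at rest (all of step 2 and linear speed of clip below 0.02 m/s and contact force between the fingers and clip below 0.1 N); the robot touches nothing.
It fails at once if the glue is moved by more than 30 mm (distance of glue from where it was at the start of the episode above 0.03 m).
It fails at once if the tape is moved by more than 30 mm (distance of tape from where it was at the start of the episode above 0.03 m).
It fails at once if the paint pot is moved by more than 30 mm (distance of paint_pot from where it was at the start of the episode above 0.03 m).
It fails at once if the card block is moved by more than 30 mm (distance of card_block from where it was at the start of the episode above 0.03 m).
It also fails if it takes over 64 s, if anything falls off the work surface, if the arm or the gripper's body presses on something with over 40 N, if the wrist force passes 120 N, or if a joint passes its speed limit or range.

## Robot

A 6-joint arm with a two-finger parallel gripper is mounted at the origin on the work surface. World frame = base frame: x ahead of the robot, y to its left, z up, the work surface at z = 0. Lengths are in mm, angles in degrees, forces in N, time in s.
With the tool pointing down it reaches from about 325 to 925 mm from the base axis. Payload 3.1 kg.
Tool frame: the origin (TCP) lies at the very end of the fingers, on their centre line; the grasp point (between the pads) lies grasp_offset behind it (grasp_offset is the distance from the TCP to the grasp point, in mm); z points along the fingers, y is the line along which they close (so a half turn about z gives the same grasp; the last joint's range is limited). The gripper opens to 85 mm and grips with 20 to 120 N. Pads are 22 mm wide; open, the fingers measure 114 mm over their backs; the gripper's body (76 mm by 85 mm) begins 54 mm behind the grasp point. The pads swing forward as they close: fully open they stand 13 mm farther back than shut.
Start: joints at [-6.429, 12.427, 92.441, -0, 75.132, -6.429], TCP at [625.011, 0.021, 199.8] pointing down, gripper open.
Joint ranges: [-157.48, 157.48], [-44.54, 120.13], [17.64, 146.25], [-64.5, 244.5], [7.68, 150.69], [-147.95, 147.95]. Speed limits (degrees/s): [159.86, 159.86, 180, 180, 180, 180].

## Interface

Orientations are given as [roll, pitch, yaw] about the fixed x, y, z axes, in that order (R = Rz(yaw) Ry(pitch) Rx(roll)).
In Python, from station import * gives the robot as it stands. Calls block until the motion is done:
- goto(position, orientation): joint-space move of the TCP to a pose.
- move_l(position, attitude=None, speed=150): straight line of the TCP; attitude=None keeps the orientation; speed is the mean speed in mm/s.
- move_j(angles): joint-space move.
- grip(opening, squeeze=None): finger opening in mm; squeeze is the grip in N (None keeps the last); returns when the fingers have stopped.
- wait(seconds).
- solve_ik(position, orientation): joint angles nearest the present ones, or None.
- get_obs(): the state.
- get_image(name): name is "scene" or "side" or "wrist"; returns the picture (480x640x3 uint8, red, green, blue); there is no depth.
- get_calibration(name): a dict with "fx", "fy", "cx", "cy" (pixels), "R" (3x3) and "t" (3): a world point X has camera coordinates R X + t; the wrist camera has in their place "mount" (4x4, takes a point from camera to tool coordinates, whose origin is the TCP and whose axes are the flange's). Camera axes: x right, y down, z forward; pixel columns grow to the right and rows downward; lengths in mm; the calibration is good to about 2 mm. The wrist camera is an equidistant fisheye: a pixel r from the principal point sees the ray r / f radians off the axis. A picture is of the moment at which its call begins: read the wrist's pose just before it. get_calibration takes no time and is no camera call.
A pose or a line that the arm cannot do raises Unreachable and nothing moves.
- sign_off(): hands the job in; it is judged then, once.
Trained networks look in the newest picture that a camera, given by its name, has taken for a name from the list of things; names that differ only in an ending like _2 or _b are one class to them, and where a whole thing is asked for, a point or a joint stands for the part that bears it (a point fixed in the world has none). Each returns a list of dicts, best first, with "score" (0 to 1); they miss things now and then, are a little off and sometimes report something else, mostly with a low value. They report only what shows in the picture. A call takes as long as a camera call. They do not tell look-alikes from the thing itself.
- spot_in(name, camera): "extent" ([centre column, centre row, width, height] in pixels, round what is visible of it).
- regions_of(name, camera): "region" (480x640 bool, what is visible of it) and "extent" ([centre column, centre row, width, height] in pixels, round what is visible of it).
The state is a dict: "t": time; "joint_pos": joint angles; "qvel": joint speeds; "effort": joint torques, N m; "tcp_pos": TCP position; "ee_rot": TCP orientation; "wrist_force": force on the tool from outside, world axes, zero at the start; "moment": the same for the moment, N m; "grip_width": finger opening in mm; "grip_force": force on a finger pad.
Only numpy, scipy, OpenCV 4.12 (cv2) and the standard library are available. Lean on these libraries where they do the work, as an engineer would, in place of code of your own. Each camera call takes 0.05 s, during which the arm holds its last target. There are 200 camera calls.

## Working session

There is one attempt and no reset: what is moved stays moved. The work goes in short steps, each a Python script; the robot and the scene stay as the last script left them, time stands still between calls to the robot, and variables do not carry over. Pictures are saved under pics/ and viewed, at most 13 in all, crops included, and the job is handed in when it is done.

```bash
ls; mkdir -p pics
python3 - <<'E'
from station import *
import cv2,numpy as np
for n in ("scene","side"):
    im=get_image(n); cv2.imwrite(f"pics/{n}0.png",im[:,:,::-1])
    c=get_calibration(n); print(n,{k:np.round(v,3).tolist() for k,v in c.items()})
    for o in ("clip","trimmer","cutter_arm","glue","tape","paint_pot","card_block"):
        print(o,[(round(d["score"],2),np.round(d["extent"]).tolist()) for d in spot_in(o,n)][:5])
print({k:np.round(v,3).tolist() for k,v in get_calibration("wrist").items()})
print(get_obs())
E
```

```text
pics
scene {'fx': 493.573, 'fy': 493.573, 'cx': 312.717, 'cy': 230.948, 'R': [[-0.607, 0.795, -0.009], [0.676, 0.51, -0.533], [-0.419, -0.329, -0.846]], 't': [362.836, -281.164, 1278.705]}
clip [(0.73, [252.0, 194.0, 34.0, 9.0]), (0.72, [222.0, 112.0, 13.0, 22.0]), (0.64, [211.0, 165.0, 13.0, 23.0])]
trimmer [(0.83, [331.0, 318.0, 234.0, 185.0]), (0.6, [191.0, 247.0, 42.0, 41.0])]
cutter_arm [(0.62, [369.0, 250.0, 149.0, 42.0])]
glue [(0.62, [544.0, 273.0, 36.0, 31.0])]
tape [(0.69, [190.0, 246.0, 44.0, 35.0])]
paint_pot [(0.55, [152.0, 172.0, 35.0, 27.0]), (0.54, [192.0, 248.0, 43.0, 40.0])]
card_block [(0.68, [252.0, 134.0, 35.0, 28.0])]
side {'fx': 467.345, 'fy': 467.345, 'cx': 316.99, 'cy': 239.351, 'R': [[0.689, -0.724, -0.019], [-0.437, -0.394, -0.809], [0.578, 0.566, -0.588]], 't': [-383.66, 229.191, 1041.084]}
clip [(0.8, [422.0, 379.0, 26.0, 39.0]), (0.66, [423.0, 316.0, 17.0, 30.0]), (0.48, [373.0, 286.0, 40.0, 14.0])]
trimmer [(0.74, [476.0, 292.0, 31.0, 28.0]), (0.6, [321.0, 194.0, 140.0, 109.0])]
cutter_arm [(0.82, [300.0, 193.0, 100.0, 110.0])]
glue [(0.78, [171.0, 212.
[... 348 characters left out ...]
0.0, 0.0, 0.0, 1.0]]}
{'t': 0.8, 'joint_pos': array([-6.42776790e+00,  1.24257815e+01,  9.24387373e+01,  4.41481788e-04,
        7.51295481e+01, -6.42637741e+00]), 'qvel': array([ 0.02779917,  0.11743431, -0.08659304, -0.01501432, -0.03562477,
        0.01860498]), 'effort': array([-6.38839424e-06, -3.96835291e+01, -3.04234171e+01, -1.72414739e-04,
        5.28431738e-04,  1.29110239e-05]), 'tcp_pos': array([6.25049505e+02, 2.80489612e-02, 1.99839154e+02]), 'ee_rot': array([1.79994056e+02, 2.40048853e-04, 8.99984962e+01]), 'wrist_force': array([-0.28903372, -0.30159339,  0.05177488]), 'moment': array([-0.02688292,  0.04812921,  0.03425798]), 'grip_force': 0.0, 'grip_width': 85.3870951604094}
```

View pics/scene0.png

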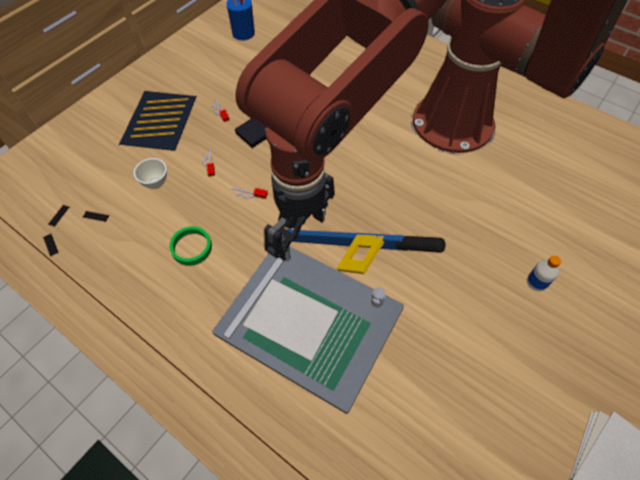

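View pics/side0.png

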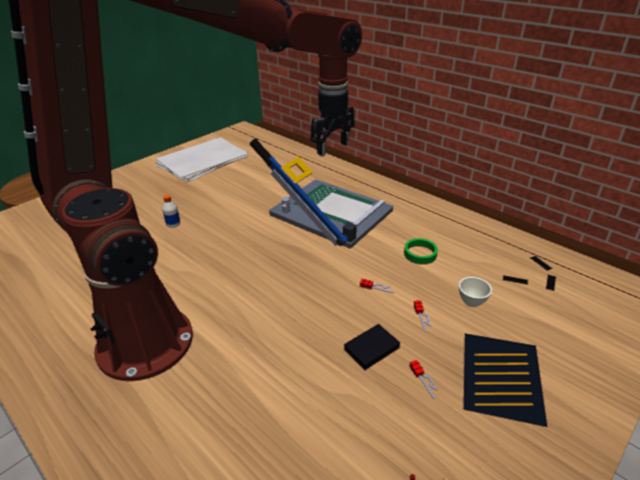

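The scene view shows the trimmer at (310,320), its arm raised with the yellow plate at (360,253), the stud at (378,296) and the handle at (425,243). Clip look-alikes are at scene (252,194), (211,165) and (222,112). In the side view these are (373,286), (422,316) and (422,379), plus a red bit at (412,478). I'll locate each one next.

```bash
cat > h.py <<'E'
from station import *
import numpy as np, cv2
from scipy.spatial.transform import Rotation as Rn
def cam(n):
    c=get_calibration(n); return c,np.array(c["R"]),np.array(c["t"])
def proj(n,X):
    c,R,t=cam(n); p=np.atleast_2d(X)@R.T+t
    return np.c_[c["fx"]*p[:,0]/p[:,2]+c["cx"],c["fy"]*p[:,1]/p[:,2]+c["cy"]]
def ray(n,u,v):
    c,R,t=cam(n); return -R.T@t, R.T@np.array([(u-c["cx"])/c["fx"],(v-c["cy"])/c["fy"],1])
def onz(n,u,v,z):
    o,d=ray(n,u,v); return o+d*(z-o[2])/d[2]
def wpose(o=None):
    o=o or get_obs(); M=np.eye(4); M[:3,:3]=Rn.from_euler("xyz",o["ee_rot"],degrees=True).as_matrix(); M[:3,3]=o["tcp_pos"]
    return M@np.array(get_calibration("wrist")["mount"])
def wray(W,u,v):
    c=get_calibration("wrist"); a=np.array([u-c["cx"],v-c["cy"]])/c["fx"]; r=np.hypot(*a)+1e-12
    return W[:3,3], W[:3,:3]@np.r_[a/r*np.sin(r),np.cos(r)]
def wonz(W,u,v,z):
    o,d=wray(W,u,v); return o+d*(z-o[2])/d[2]
def wproj(W,X):
    c=get_calibration("wrist"); p=(np.atleast_2d(X)-W[:3,3])@W[:3,:3]; s=np.hypot(p[:,0],p[:,1])
    k=np.arctan2(s,p[:,2])/(s+1e-12)*c["fx"]; return np.c_[p[:,0]*k+c["cx"],p[:,1]*k+c["cy"]]
def wcs(W,pts): return [np.round(wonz(W,*p),1) for p in pts]
def reds(im,minA=15):
    h=cv2.cvtColor(im,cv2.COLOR_RGB2HSV); m=((h[...,0]<6)|(h[...,0]>175))&(h[...,1]>200)&(h[...,2]>140)
    n,l,s,c=cv2.connectedComponentsWithStats(m.astype(np.uint8)); return [(c[i],s[i][4],l==i) for i in range(1,n) if s[i][4]>=minA]
E
python3 - <<'E'
from h import *
for n in ("scene","side"):
    im=cv2.imread(f"pics/{n}0.png")[:,:,::-1].copy()
    for c,a,_ in reds(im,4): print(n,np.round(c),a,np.round(onz(n,*c,12)))
P={"scene":dict(stud=(378,292,76),fr=(402,305,30),bl=(217,330,30),bk=(348,410,30),rt=(280,250,30),glue=(541,288,0),tape=(190,246,12),pot=(151,172,25)),
"side":dict(stud=(285,200,76),glue=(172,224,0),tape=(421,252,12),pot=(475,290,25),card=(372,344,20))}
for n in P:
    for k,v in P[n].items(): print(n,k,np.round(onz(n,*v)))
E
```

```text
scene [224. 114.] 47 [ 342. -487.   12.]
scene [210. 168.] 58 [ 495. -389.   12.]
scene [260. 192.] 71 [ 477. -247.   12.]
side [366. 282.] 48 [ 479. -245.   12.]
side [418. 305.] 59 [ 497. -387.   12.]
side [417. 366.] 90 [ 344. -485.   12.]
scene stud [555. 124.  76.]
scene fr [529. 170.  30.]
scene bl [788. -87.  30.]
scene bk [757. 200.  30.]
scene rt [ 577. -103.   30.]
scene glue [308. 376.   0.]
scene tape [ 680. -273.   12.]
scene pot [ 594. -484.   25.]
side stud [544. 116.  76.]
side glue [301. 366.   0.]
side tape [ 674. -278.   12.]
side pot [ 619. -465.   25.]
side card [ 323. -385.   20.]
```

The chosen clip is at about (478,-246): y=-246 against -388 and -486 for the others, so it is farthest to the left. Next is a wrist view from here for the trimmer, and a zoomed crop of the handle area and clip.

Run:
```python
from h import *
im=get_image("wrist"); cv2.imwrite("pics/w0.png",im[:,:,::-1])
print(grasp_offset if 'grasp_offset' in globals() else None)
a=cv2.imread("pics/scene0.png")[170:420,200:460]; b=cv2.imread("pics/side0.png")[130:310,240:440]
a=cv2.resize(a,None,fx=2,fy=2,interpolation=3)[:500]; b=cv2.resize(b,None,fx=2,fy=2,interpolation=3)
z=np.zeros((600,800,3),np.uint8); z[:a.shape[0],:400]=a[:,-400:]; z[:b.shape[0],400:]=b; cv2.imwrite("pics/z0.png",z)
```

```text
18.700000000000003
```

View pics/w0.png

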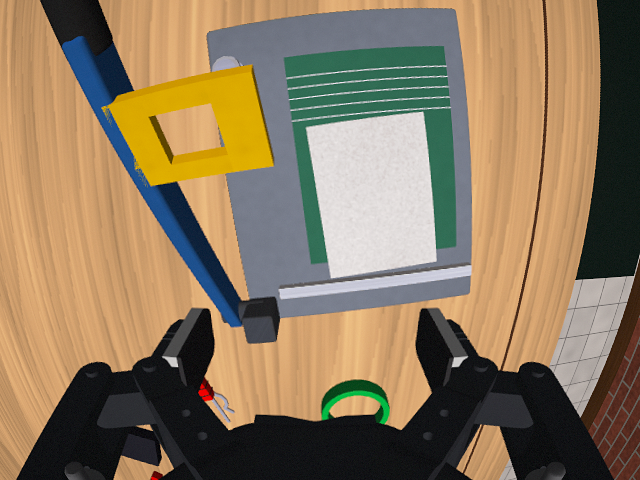

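View pics/z0.png

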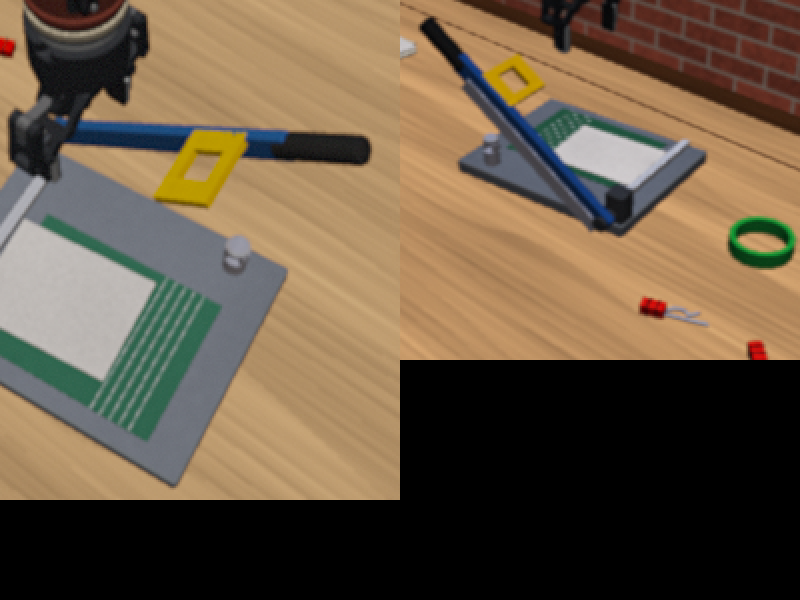

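The wrist view shows the board corners at (455,10), (207,33) and (470,290), the stud at (227,62) and the lock plate at (190,125). The arm runs from its hinge at (240,320) to the handle at (75,15). The red clip is at (205,388). I'll fit the trimmer pose and arm angle to all three views.

```bash
cat > fit.py <<'E'
from h import *
from scipy.optimize import least_squares
def tr(p,X): 
    c,s=np.cos(p[2]),np.sin(p[2]); return np.array([[c,-s,0],[s,c,0],[0,0,1]])@np.array(X)+[p[0],p[1],0]
def armp(p,r,h=0,y=-135):
    a=p[3]; return tr(p,[130-r*np.cos(a)-h*np.sin(a)*1,y,40+r*np.sin(a)+h*np.cos(a)]) if h==0 else tr(p,[130-r*np.cos(a)+h*np.sin(a),y,40+r*np.sin(a)+h*np.cos(a)])
E
python3 - <<'E'
from fit import *
W=wpose()
fr,bk,pp,st=(-150,-120,30),(-150,120,30),(150,120,30),(-100,-95,76)
D=[("w",(455,10),bk),("w",(207,33),fr),("w",(470,290),pp),("w",(225,64),st),
("scene",(403.5,306),fr),("scene",(347.5,411),bk),("scene",(378.5,291),st),("scene",(397,243),287.5),("scene",(444,245),372.5),
("side",(285.5,200),st),("side",(270,210),fr),("side",(392.5,207),pp),("side",(255,142.5),370),("side",(271.5,164),287.5)]
def res(p):
    o=[]
    for n,uv,X in D:
        P=armp(p,X) if np.isscalar(X) else tr(p,X)
        q=(wproj(W,P) if n=="w" else proj(n,P))[0]; o+=list(q-uv)
    return np.array(o)
s=least_squares(res,[660,45,-1.46,0.6],loss="soft_l1",f_scale=2); print(s.x, np.degrees(s.x[2])); print(np.round(s.fun.reshape(-1,2),1))
p=s.x; np.save("p.npy",p)
print("stud",tr(p,st),"handle top",armp(p,330,13),"down",armp(np.r_[p[:3],0],330,13))
E
```

```text
[ 6.60321828e+02  3.71138015e+01 -1.44848004e+00  6.13128996e-01] -82.99179282182197
[[ 1.6 -1.8]
 [-2.4 -1.1]
 [ 0.7  5.6]
 [-0.2  6.2]
 [ 0.8 -2.6]
 [-0.5  1.5]
 [-0.1  0.9]
 [ 2.2 -0.4]
 [-0.8  0.6]
 [-0.2 -2.2]
 [-1.7 -0.6]
 [ 1.6 -2.1]
 [-2.9 -1.4]
 [ 0.4 -1.1]]
stud [553.83045125 124.7755759   76.        ] handle top [510.17485979 152.06338329 240.52374749] down [501.9281522  219.14798369  53.        ]
```

Run:
```python
from fit import *
p=np.load("p.npy"); yaw=np.degrees(p[2])+180; att=[180,0,yaw]
move_l([600,40,300],speed=300); grip(0)
print(get_obs()["grip_width"])
def P(a,h): q=p.copy(); q[3]=a; return armp(q,328,h)
a0=p[3]
goto(P(a0,13)+[0,0,40],att); 
move_l(P(a0,13)+[0,0,14],speed=120)
for a in np.linspace(a0-0.02,0.06,9):
    move_l(P(a,13),speed=180); o=get_obs(); print(round(a,2),np.round(o["wrist_force"],1),round(o["t"],1))
for z in np.arange(2,-8,-1.5):
    x=P(0.0,13)+[0,0,z]; move_l(x,speed=40); o=get_obs(); print(z,np.round(o["wrist_force"],1),np.round(o["tcp_pos"],1),round(o["t"],1))
    if abs(o["wrist_force"][2])>14: break
wait(0.25)
move_l(P(0,13)+[0,0,40],speed=150)
for n in ("side",):
    im=get_image(n); cv2.imwrite("pics/s1.png",cv2.resize(im[130:330,230:480],None,fx=3,fy=3)[:,:,::-1])
print(get_obs()["t"])
```

```text
-0.003419796726836233
0.59 [ 0.3 -0.5  0.2] 3.4
0.53 [ 0.4 -0.6 -0. ] 3.7
0.46 [ 0.7 -0.3  0.2] 3.9
0.39 [0.4 0.3 0.3] 4.2
0.33 [ 0.5 -1.2  0.5] 4.5
0.26 [ 0.1 -0.5 -0.4] 4.8
0.19 [-0.2 -0.8  0.7] 5.0
0.13 [-0.3  0.2  0.1] 5.3
0.06 [ 0.3 -0.3  1. ] 5.6
2.0 [ 0.3  0.1 -0.5] [501.7 216.9  54.5] 6.2
0.5 [-0.6 -0.1 -0.2] [502.1 217.1  53.4] 6.4
-1.0 [-0.2  0.  -0.2] [502.2 217.2  52. ] 6.7
-2.5 [0.1 0.8 0.3] [502.3 217.2  50.5] 6.9
-4.0 [0.3 0.5 0.2] [502.2 217.1  48.9] 7.2
-5.5 [0.2 0.8 0.9] [502.1 217.1  47.4] 7.4
-7.0 [-0.1  0.2 -0.4] [502.1 217.1  45.9] 7.7
8.4417
```

View pics/s1.png

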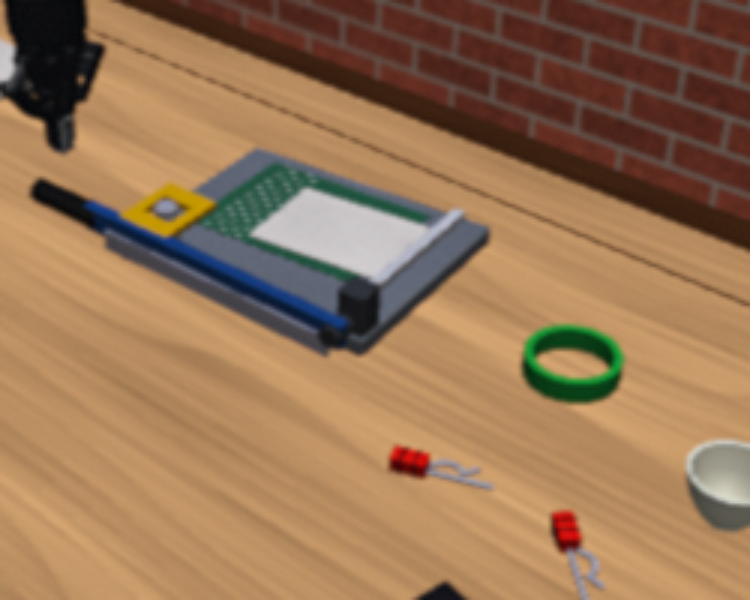

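The side crop shows the plate round the stud at (165,208) and the arm nearly flat with its handle at (60,200). No stop force was felt, though, so I'll check from above with the wrist camera.

Run:
```python
from fit import *
p=np.load("p.npy"); yaw=np.degrees(p[2])+180
goto([530,100,170],[180,0,yaw]); wait(0.3)
W=wpose(); np.save("W1.npy",W); im=get_image("wrist"); 
q=p.copy();q[3]=0
for X in [tr(p,(-100,-95,76)),tr(p,(-150,-120,30)),tr(p,(-150,120,30)),armp(q,287.5),armp(q,372.5),armp(q,330,13)]: print(np.round(wproj(W,X)))
cv2.imwrite("pics/w1.png",im[:,:,::-1]); print(get_obs()["t"])
```

```text
[[352. 204.]]
[[318. 134.]]
[[563. 150.]]
[[299. 125.]]
[[299.  23.]]
[[299.  71.]]
9.4167
```

View pics/w1.png

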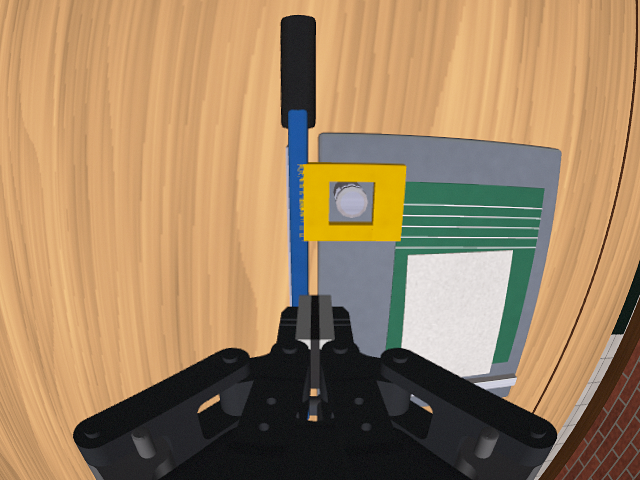

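The wrist view shows the stud at (351,201) inside the plate window. The handle runs from (298,16) to (298,127), in line with my model. I'll fit the arm angle on plate and handle edges.

Run:
```python
from fit import *
W=np.load("W1.npy"); im=cv2.imread("pics/w1.png")[:,:,::-1].copy(); h=cv2.cvtColor(im,cv2.COLOR_RGB2HSV)
m=((h[...,0]>20)&(h[...,0]<30)&(h[...,1]>220)&(h[...,2]>150)).astype(np.uint8)
m[:, :304]=0; m=cv2.morphologyEx(m,cv2.MORPH_OPEN,np.ones((3,3)))
c=max(cv2.findContours(m,0,2)[0],key=cv2.contourArea); q=cv2.approxPolyDP(c,5,True)[:,0]; print(q.tolist())
cs,hi=cv2.findContours(m,cv2.RETR_CCOMP,2)
for k in cs: 
    if cv2.contourArea(k)>100: print(cv2.boundingRect(k))
# plate right-edge corners at trimmer (x -100±30, y=-55?, z): angle from apparent size
A=[403,240.5];B=[405.5,164]
p=np.load("p.npy")
for z in (54.5,60,66,72): 
    a,b=wonz(W,401,241,z),wonz(W,406,164,z); print(z,np.round(a-b,1),np.linalg.norm(a-b))
# handle vs angle
for a in (0,.03,.06,.1):
    r=p.copy(); r[3]=a
    print(a,[np.round(wproj(W,armp(r,R_,hh))[0]).tolist() for R_,hh in((287.5,13),(287.5,-3),(372.5,13),(372.5,0))])
z=im[100:260,280:430]; cv2.imwrite("pics/c1.png",cv2.resize(z,None,fx=5,fy=3.75*1,interpolation=cv2.INTER_CUBIC)[:600,:750,::-1])
```

```text
[[304, 165], [304, 240], [399, 240], [404, 165]]
(304, 164, 102, 77)
(327, 180, 49, 46)
54.5 [  7.6 -63.7   0. ] 64.1179285097616
60 [  7.5 -62.5   0. ] 62.89593914821816
66 [  7.3 -61.1   0. ] 61.562859844716215
72 [  7.2 -59.8   0. ] 60.22978054121429
0 [[299.0, 125.0], [299.0, 125.0], [299.0, 19.0], [299.0, 23.0]]
0.03 [[298.0, 126.0], [299.0, 125.0], [298.0, 16.0], [299.0, 20.0]]
0.06 [[297.0, 127.0], [298.0, 125.0], [297.0, 13.0], [298.0, 17.0]]
0.1 [[297.0, 129.0], [298.0, 127.0], [296.0, 9.0], [297.0, 12.0]]
```

Run:
```python
from fit import *
p=np.load("p.npy"); q=p.copy(); q[3]=0; yaw=np.degrees(p[2])+180
x=armp(q,332,13); print(x)
goto(x+[0,0,60],[180,0,yaw]); move_l(x+[0,0,30],speed=120)
for z in range(24,-3,-3):
    move_l(x+[0,0,z],speed=60); o=get_obs(); print(z,np.round(o["wrist_force"],1),np.round(o["moment"],2),np.round(o["tcp_pos"],1),o["grip_width"])
a=get_image("scene")[190:290,340:480]; b=get_image("side")[110:210,200:320]
cv2.imwrite("pics/s2.png",np.hstack([cv2.resize(a,(420,300),interpolation=2),cv2.resize(b,(360,300),interpolation=2)])[:,:,::-1]); print(get_obs()["t"])
```

```text
[501.68412916 221.13304106  53.        ]
24 [ 0.1  0.9 -0. ] [-0.03  0.01 -0.  ] [501.9 221.   77.2] 0.34040976766300823
21 [ 1.1  0.4 -0. ] [-0.03 -0.    0.01] [501.6 221.1  73.9] -0.22753755434034828
18 [ 0.3  0.6 -0.4] [-0.02  0.01 -0.07] [501.4 221.1  70.7] 0.13670177924584923
15 [ 1.1 -0.1  0.7] [ 0.08 -0.08 -0.03] [501.4 221.1  67.7] -0.05166330866347021
12 [-0.2 -0.5  0.6] [ 0.   -0.05 -0.03] [501.4 221.1  64.7] -0.1709706707147574
9 [ 0.5 -0.4  0.9] [-0.    0.01  0.01] [501.4 221.   61.7] 0.06212210479381299
6 [-0.3  0.6  0.1] [0.01 0.03 0.02] [501.5 221.1  58.7] 0.15259631244630664
3 [-0.5 -0.2  0.3] [ 0.01 -0.01  0.  ] [501.4 221.   55.7] -0.16530563813781413
0 [-0.4 -0.4 -0.4] [-0.04  0.03 -0.  ] [501.4 221.   52.7] 0.1306058273478509
12.775
```

View pics/s2.png

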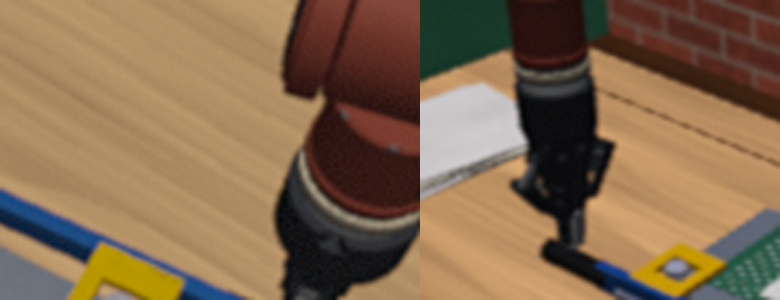

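Run:
```python
from fit import *
p=np.load("p.npy");W=np.load("W1.npy")
for X in [(501.4,221,52.7)]: print("tcp side",(proj("side",X)[0]-[200,110])*3+[420,0],"scene",(proj("scene",X)[0]-[340,190])*3)
for a in (0,.03,.06,.1):
    q=p.copy();q[3]=a
    print(a,[np.round((proj("side",armp(q,r,h))[0]-[200,110])*3+[420,0]).tolist() for r,h in((287.5,0),(330,0),(372.5,0),(330,13))])
# triangulate outer handle end top and inner end top
def tri(rs):
    A=sum(np.eye(3)-np.outer(d,d)/(d@d) for o,d in rs); b=sum((np.eye(3)-np.outer(d,d)/(d@d))@o for o,d in rs); x=np.linalg.solve(A,b)
    return x,[np.linalg.norm(np.cross(x-o,d/np.linalg.norm(d))) for o,d in rs]
im=cv2.imread("pics/s2.png")
for w,s in [((298,19),(549,246)),((298,119),(600,273)),((351,201),(678,266)),((406,164),(677,243)),((401,241),(724,262))]:
    print(w,tri([wray(W,*w),ray("side",200+(s[0]-420)/3,110+s[1]/3)]))
```

```text
tcp side [574.87286803 270.40176463] scene [282.05351031 344.14580457]
0 [[609.0, 294.0], [578.0, 281.0], [548.0, 269.0], [576.0, 271.0]]
0.03 [[608.0, 287.0], [577.0, 273.0], [546.0, 260.0], [576.0, 262.0]]
0.06 [[608.0, 280.0], [576.0, 265.0], [546.0, 251.0], [575.0, 254.0]]
0.1 [[607.0, 270.0], [576.0, 254.0], [545.0, 238.0], [575.0, 243.0]]
(298, 19) (array([497.96787405, 256.26303109,  69.2135485 ]), [np.float64(0.6288224134986208), np.float64(0.6288224134987233)])
(298, 119) (array([505.34254946, 182.58412403,  63.50387045]), [np.float64(1.6438172816460597), np.float64(1.6438172816460108)])
(351, 201) (array([554.63114848, 125.27414781,  71.80245093]), [np.float64(1.5246842791291497), np.float64(1.5246842791290425)])
(406, 164) (array([589.6131962 , 160.30937853,  70.32420906]), [np.float64(1.1005207476031464), np.float64(1.1005207476030676)])
(401, 241) (array([597.08167622,  99.79449473,  68.79907249]), [np.float64(1.2391527507212994), np.float64(1.2391527507212268)])
```

The numbers suggest the real fingertips end well short of the stated TCP: the handle top is at about z 74 where the first push stopped at TCP z 46. I'll keep pushing in small steps until the stop is felt.

Run:
```python
from fit import *
x=np.array([501.7,219,0.])
for n in ("scene","side"): print(n,"start TCP proj",proj(n,[625,0,200]))
for z in [48,45,42,39,36,34,32,30,28,26,24,22,20]:
    move_l(x+[0,0,z],speed=50); o=get_obs(); f=o["wrist_force"]; print(z,np.round(f,1),np.round(o["moment"],2),np.round(o["tcp_pos"],1))
    if f[2]>10: break
b=get_image("side")[110:210,200:320]; cv2.imwrite("pics/s3.png",cv2.resize(b,(720,600),interpolation=2)[:,:,::-1]); print(get_obs()["t"])
```

```text
scene start TCP proj [[302.12113515 251.10669953]]
side start TCP proj [[332.66949134 164.55422547]]
48 [ 0.1 -0.2  0. ] [-0.04  0.05 -0.02] [501.2 218.7  47.4]
45 [ 0.1 -0.1 -0.5] [-0.05 -0.05 -0.03] [501.7 219.   44.9]
42 [-0.4 -0.2 -0.2] [0.01 0.   0.01] [501.6 219.   41.9]
39 [0.5 0.2 0.2] [-0.03 -0.01 -0.01] [501.6 218.9  38.8]
36 [0.3 1.2 0.6] [ 0.01  0.01 -0.  ] [501.5 218.9  35.7]
34 [-0.3 -0.3  0. ] [0.   0.07 0.02] [501.6 218.9  33.8]
32 [0.4 0.1 0.8] [-0.01 -0.01  0.01] [501.6 219.   31.9]
30 [-0.5 -0.8 -0.5] [-0.05  0.02 -0.01] [501.7 218.9  29.9]
28 [-0.4 -0.3 -0.1] [ 0.   -0.03  0.03] [501.6 218.9  27.8]
26 [ 1.2  0.7 -0. ] [ 0.   -0.05 -0.05] [501.6 218.9  25.8]
24 [-0.  -0.   0.3] [-0.03 -0.02  0.02] [501.6 218.9  23.8]
22 [-0.9  0.5 -0.2] [ 0.03 -0.02 -0.04] [501.5 218.9  21.8]
20 [-4.  -0.7  9.3] [-0.24  0.62 -0.02] [501.7 218.9  21.4]
16.0833
```

View pics/s3.png

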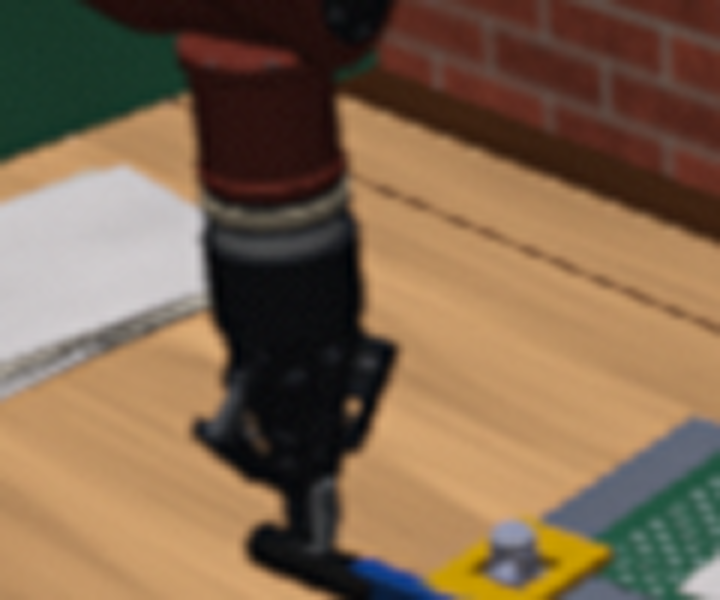

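The handle is now lower and the stud stands well clear of the plate; the arm met its stop at 9 N. So the real shut fingertips end about 30 mm behind the reported TCP. I'll press a little more to confirm, then look at the clip from near.

Run:
```python
from fit import *
for z in (19,17.5):
    move_l([501.7,219,z],speed=40); o=get_obs(); print(np.round(o["wrist_force"],1),np.round(o["tcp_pos"],1))
wait(0.25); move_l([501.7,219,110],speed=250)
goto([530,100,170],[180,0,97]); wait(0.2); W=wpose(); np.save("W2.npy",W); im=get_image("wrist"); cv2.imwrite("pics/w2.png",im[:,:,::-1])
goto([488,-320,140],[180,0,90]); wait(0.3); W=wpose(); np.save("W3.npy",W); im2=get_image("wrist"); cv2.imwrite("pics/w3.png",im2[:,:,::-1])
print([(round(d["score"],2),np.round(d["extent"]).tolist()) for d in spot_in("clip","wrist")],get_obs()["t"])
v=np.hstack([im[120:280,270:430],im2[40:360,150:470][::2,::2]*0+cv2.resize(im2[40:360,150:470],(160,160))]) 
a=cv2.resize(im[0:300,270:420],(300,600)); b=cv2.resize(im2[0:360,170:470],(500,600)); cv2.imwrite("pics/v3.png",np.hstack([a,b])[:,:,::-1])
```

```text
[-6.  -2.1 14.4] [501.7 219.   21.3]
[-9.5 -4.  22.3] [501.8 219.   21.2]
[(0.95, [312.0, 160.0, 58.0, 92.0]), (0.64, [309.0, 305.0, 70.0, 68.0]), (0.63, [181.0, 365.0, 23.0, 21.0])] 20.1583
```

View pics/v3.png

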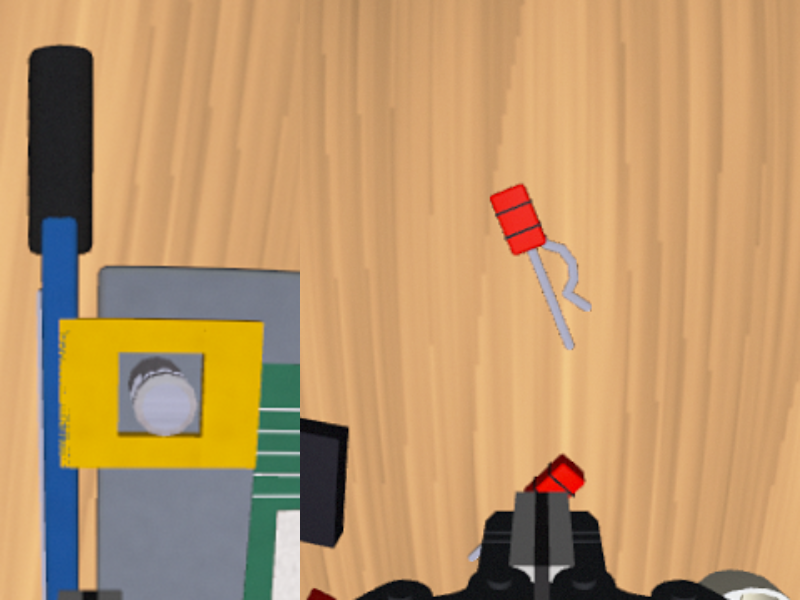

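Left half: the plate sits flat round the stud (160,395) and the cutter arm is down, with the stop holding at 22 N. Right half: the clip with its red grip at (518,220), leg tip at (571,346) and bow on the right. That crop confirms the choice. Next I'll compute its pose, touch the table beside it for height, and grasp.

Run:
```python
from fit import *
W=np.load("W3.npy"); im=cv2.imread("pics/w3.png")[:,:,::-1].copy()
R=[r for r in reds(im,60) if r[0][1]<200]
c,a,m=R[0]; rect=cv2.minAreaRect(np.argwhere(m)[:,::-1].astype(np.float32)); print(c,a,rect)
g=wonz(W,*c,13); tip=wonz(W,332.6,207.6,2.5); base=wonz(W,309.8,151,2.5)
print("grip",g,"tip",tip,"base",base,"len",np.linalg.norm((tip-g)[:2]))
d=(tip-g)[:2]; yaw=np.degrees(np.arctan2(d[1],d[0])); print("yaw",yaw, "leg yaw",np.degrees(np.arctan2(*(tip-base)[1::-1])))
W2=np.load("W2.npy"); print("stud top wrist",wonz(W2,351.5,201.5,76))
bx=cv2.boxPoints(rect); print([np.round(wonz(W,*q,14),1).tolist() for q in bx])
o=tip[:2]-72*d/np.linalg.norm(d)
print("origin",o); np.save("clip.npy",np.r_[o,yaw])
print(get_obs()["joint_pos"], solve_ik([o[0],o[1],60],[180,0,yaw]),solve_ik([o[0],o[1],-30],[180,0,yaw]),solve_ik([455,113,30],[180,0,7]),solve_ik([524,121,30],[180,0,7]))
```

```text
[295.1512605  118.58823529] 238 ((295.2068786621094, 118.51724243164062), (11.14172077178955, 21.912050247192383), 68.19859313964844)
grip [ 473.22190762 -236.16612796   13.        ] tip [ 504.36494212 -312.08351514    2.5       ] base [ 484.7754485  -263.38316652    2.5       ] len 82.05692094450487
yaw -67.69544884775618 leg yaw -68.08776717393013
stud top wrist [552.67262313 126.87658954  76.        ]
[[463.6, -235.1, 14.0], [479.8, -228.7, 14.0], [483.0, -237.1, 14.0], [466.8, -243.5, 14.0]]
origin [ 477.03880731 -245.4705858 ]
[-4.00986559e+01  1.07383515e+01  1.01146222e+02  1.13886737e-03
  6.81080048e+01 -4.01447783e+01] [-3.47262560e+01  1.12637216e+01  1.10287477e+02 -2.54444375e-14
  5.84488019e+01  1.22969193e+02] [-3.47262560e+01  1.99430523e+01  1.11574505e+02 -2.54444375e-14
  4.84824429e+01  1.22969193e+02] [ 5.36035432e+00  6.41973964e+00  1.19935802e+02 -2.54444375e-14
  5.36444582e+01  8.83603543e+01] [ 5.52361527e+00  1.41016304e+01  1.10765895e+02 -2.54444375e-14
  5.51324749e+01  8.85236153e+01]
```

Run:
```python
from fit import *
x,y,yaw=np.load("clip.npy"); att=[180,0,yaw]
grip(42,40); goto([x,y,70],att); move_l([x,y,0],speed=150)
z=0
f0=get_obs()["wrist_force"][2]
for z in list(range(-4,-17,-4))+list(np.arange(-17,-46,-1.0)):
    move_l([x,y,z],speed=40); f=get_obs()["wrist_force"][2]
    if f-f0>3.5: break
o=get_obs(); print("touch",z,np.round(o["wrist_force"],1),o["tcp_pos"],o["t"],o["grip_width"])
im=get_image("wrist"); cv2.imwrite("pics/w4.png",cv2.resize(im[150:400,190:440],(600,600))[:,:,::-1])
```

```text
touch -34.0 [-2.1  0.9  4.8] [ 477.07221581 -245.4979178   -33.221545  ] 29.1667 42.20855346282645
```

View pics/w4.png

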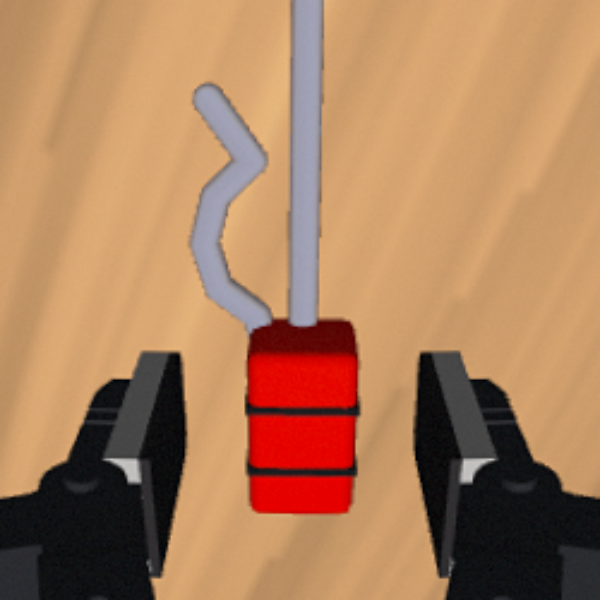

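The clip sits centred between the open fingers: grip at (302,415), leg straight up the image, bow at left. I'll lift off 4 mm, pinch, then carry to the approach point in front of the stud and look.

Run:
```python
from fit import *
x,y,yaw=np.load("clip.npy"); p=np.load("p.npy")
move_l([x,y,-29.5],speed=60); grip(10,70); wait(0.1)
o=get_obs(); zg=o["tcp_pos"][2]; print("grip",o["grip_width"],o["grip_force"],o["tcp_pos"],o["wrist_force"],o["t"])
move_l([x,y,60],speed=250)
hy=np.degrees(p[2])+90; u=np.array([np.cos(np.radians(hy)),np.sin(np.radians(hy))])
S=np.array([552.9,126.5]); b=S-u*112
zt=zg+57.5; np.save("g.npy",np.r_[zg,hy])
goto([*b,zt+25],[180,0,hy]); move_l([*b,zt],speed=150); wait(0.2)
W=wpose(); np.save("W5.npy",W); im=get_image("wrist"); cv2.imwrite("pics/w5.png",im[:,:,::-1]); o=get_obs(); print(o["t"],o["grip_width"],o["tcp_pos"],u,hy)
cv2.imwrite("pics/v5.png",cv2.resize(im[60:360,170:470],(600,600),interpolation=2)[:,:,::-1])
```

```text
grip 16.07309713983874 70.65867304801941 [ 477.22960419 -245.59849135  -29.34769541] [-0.71500227  0.33068097  1.97162982] 29.9083
32.3333 15.821142570824037 [442.68386074 112.71683899  29.00758583] [0.99252868 0.12201152] 7.008207178178026
```

View pics/v5.png

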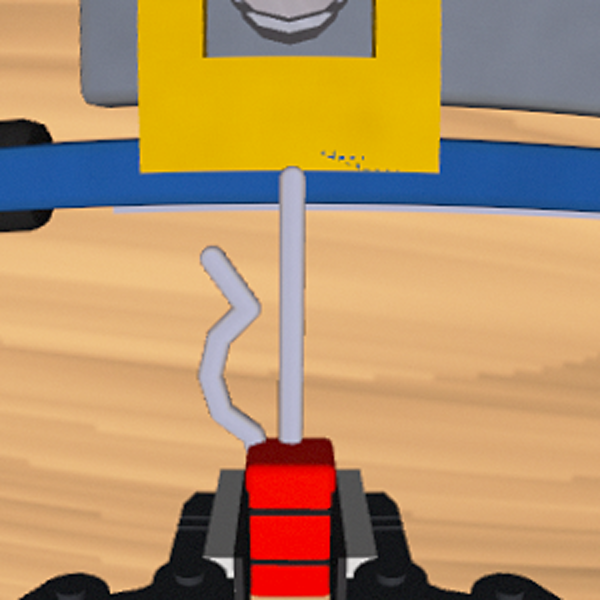

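Leg tip at (291,170), leg vertical at column 291; window edges at 203/376 and stud at about column 291, so it is aligned laterally to about 1 px. I'll check the stud columns numerically and insert with force monitoring.

Run:
```python
from fit import *
im=cv2.imread("pics/w5.png")[:,:,::-1].copy().astype(int); W=np.load("W5.npy"); zg,hy=np.load("g.npy")
u=np.array([np.cos(np.radians(hy)),np.sin(np.radians(hy))]); n=np.array([-u[1],u[0]])
h=cv2.cvtColor(im.astype(np.uint8),cv2.COLOR_RGB2HSV)
for v in (40,50,60,66,72):
    r=np.where((h[v,280:350,1]<30)&(h[v,280:350,2]>165))[0]+280; print(v,r.min() if len(r) else None,r.max() if len(r) else None, len(r))
for v in (40,60,80): 
    r=np.where((h[v,:,0]>20)&(h[v,:,0]<30)&(h[v,:,1]>220))[0]; k=np.where(np.diff(r)>20)[0]; print("plate",v,r.min(),r.max(),[(r[i],r[i+1]) for i in k])
tip=wonz(W,315.5,146,60); bs=wonz(W,315.2,280,60); t=W[:3,3]
tcp=get_obs()["tcp_pos"]
for nm,X in (("tip",tip),("base",bs),("tcp",tcp)): print(nm,np.round(X,1),"lat",round(float(X[:2]@n),2),"along",round(float(X[:2]@u),2))
for uv,z in (((315.5,35),76),((314.8,45),54.5)): X=wonz(W,*uv,z); print(X,X[:2]@n,X[:2]@u)
```

```text
40 280 349 41
50 283 345 42
60 293 334 39
66 308 321 14
72 300 329 30
plate 40 239 389 [(np.int64(272), np.int64(357))]
plate 60 239 389 [(np.int64(272), np.int64(357))]
plate 80 239 389 [(np.int64(272), np.int64(356))]
tip [513.9 120.6  60. ] lat 57.0 along 524.74
base [458.6 113.9  60. ] lat 57.11 along 469.11
tcp [442.7 112.7  29. ] lat 57.86 along 453.13
[553.23613723 125.48355089  76.        ] 57.044843496057226 564.4131739314215
[554.18557445 125.81259828  54.5       ] 57.25559019526412 565.3956651777853
```

```bash
cat > ins.py <<'E'
from fit import *
zg,hy=np.load("g.npy"); u=np.array([np.cos(np.radians(hy)),np.sin(np.radians(hy))]); n=np.array([-u[1],u[0]])
b=np.array([442.68,112.72]); zt=zg+57.5
def at(s,l=0.6,dz=0): return [*(b+u*s+n*l),zt+dz]
def go(ss,lim,sp=40):
    for s in ss:
        move_l(at(s),speed=sp); o=get_obs(); f=o["wrist_force"]; print(s,"ax",round(-f[:2]@u,1),"lat",round(f[:2]@n,1),"z",round(f[2],1),"s",round((o["tcp_pos"][:2]-b)@u,1),"dz",round(o["tcp_pos"][2]-zt,1),"t",round(o["t"],1))
        if abs(f[:2]@u)>lim: return False
    return True
E
python3 - <<'E'
from ins import *
move_l(at(20),speed=80)
if go([26,29,32,36,40,46],12): print("leg in")
im=get_image("wrist"); cv2.imwrite("pics/w6.png",im[:,:,::-1]); cv2.imwrite("pics/v6.png",cv2.resize(im[60:360,170:470],(600,600),interpolation=2)[:,:,::-1])
E
```

```text
26 ax 0.0 lat 0.8 z -0.9 s 26.1 dz 0.0 t 33.0
29 ax -0.1 lat 0.2 z -0.6 s 29.2 dz 0.1 t 33.3
32 ax -0.3 lat 0.3 z -0.3 s 32.3 dz 0.1 t 33.5
36 ax 1.0 lat -0.7 z -0.4 s 36.4 dz 0.1 t 33.8
40 ax -0.5 lat -0.8 z -0.3 s 40.4 dz 0.1 t 34.0
46 ax -1.1 lat 0.1 z 0.3 s 46.5 dz 0.1 t 34.3
leg in
```

The leg entered without resistance. Next I'll push the bow over the stud.

Run:
```python
from ins import *
print(go([51,54,57,60,63,66,69,72,75,78,80,82],32))
im=get_image("wrist"); cv2.imwrite("pics/v7.png",cv2.resize(im[60:360,170:470],(600,600),interpolation=2)[:,:,::-1])
```

```text
51 ax -0.1 lat -0.2 z -0.9 s 51.4 dz 0.1 t 34.7
54 ax 0.4 lat 1.4 z -0.1 s 54.0 dz -0.1 t 34.9
57 ax 1.1 lat 2.0 z -1.3 s 56.5 dz -0.4 t 35.2
60 ax 2.8 lat 3.4 z -2.0 s 58.6 dz -0.8 t 35.4
63 ax 1.8 lat 3.8 z -1.7 s 63.2 dz 0.0 t 35.7
66 ax 1.5 lat 5.8 z -0.9 s 66.3 dz 0.1 t 35.9
69 ax -2.7 lat 4.3 z 0.1 s 72.4 dz 1.6 t 36.2
72 ax -2.6 lat 3.7 z -2.4 s 75.3 dz 1.2 t 36.4
75 ax -5.1 lat 1.7 z -1.6 s 77.6 dz 0.9 t 36.7
78 ax -2.3 lat 0.7 z 0.0 s 78.7 dz 0.2 t 36.9
80 ax 0.7 lat -0.5 z -1.4 s 78.9 dz -0.5 t 37.2
82 ax -0.5 lat 0.4 z -0.7 s 81.7 dz -0.2 t 37.4
True
```

View pics/v7.png

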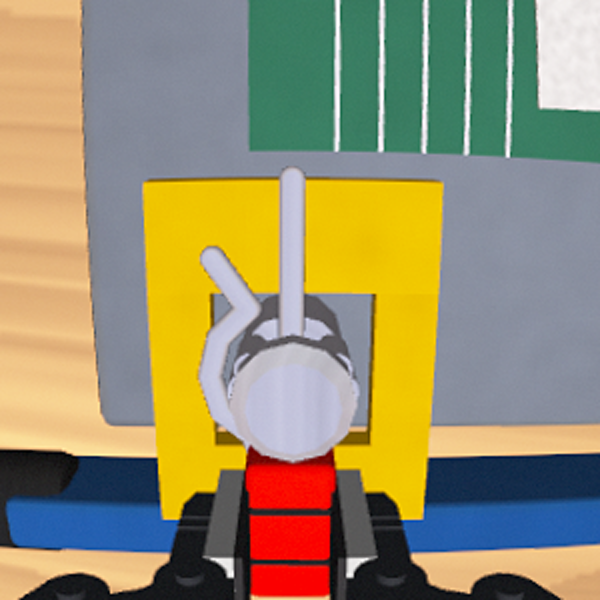

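The leg is through the stud and the bow wraps round it: neck at (255,305), past the stud at (292,395), and the push force is back to about 0. I'll release, retreat upwards and check.

Run:
```python
from ins import *
grip(38); wait(0.2); o=get_obs(); print(o["grip_width"],o["grip_force"],np.round(o["wrist_force"],1))
move_l(at(82,dz=30),speed=60); move_l(at(40,dz=130),speed=200); wait(0.3)
W=wpose(); np.save("W8.npy",W); im=get_image("wrist"); cv2.imwrite("pics/w8.png",im[:,:,::-1]); cv2.imwrite("pics/v8.png",cv2.resize(im[30:330,170:470],(600,600),interpolation=2)[:,:,::-1])
for c,a,m in reds(im,30): X=wonz(W,*c,73); print(c,a,np.round(X,1),X[:2]@u,X[:2]@n)
print(wproj(W,[[*at(82)[:2],73.5]]),get_obs()["t"])
```

```text
38.10046078834054 0.0 [ 0.2 -0.3  0.9]
[313.59105431 159.14696486] 313 [536.2 125.   73. ] 547.441912357904 58.69217743996793
[313.62318841 175.69565217] 345 [524.6 123.6  73. ] 535.7760687239311 58.672793210120375
[313.68796992 190.95488722] 266 [513.8 122.2  73. ] 524.8845632169285 58.63066171537019
[[313.91894517 176.71762464]] 39.7
```

View pics/v8.png

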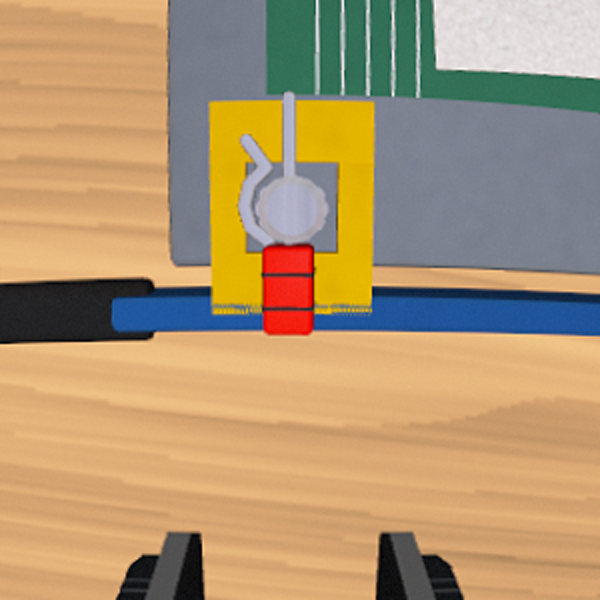

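The clip is home and free: grip at (289,290) against the stud at (292,207), bow round it, arm down, fingers clear. Handing in.

```bash
python3 -c "
from station import *
print(sign_off())"
```

```text
the job is handed in; nothing more can be done
None
```

I handed the job in at about 40 s. The cutter arm is fully down on its stop, and the R-clip is home through the stud with its bow sprung over and released. The final picture shows the fingers clear of everything, and I never moved near the glue, tape, paint pot or card block; no verdict came back.

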